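# Put the upper tier back on the shop display stand

## Task

The round upper tier of the two-tier display stand has been taken off for restocking: put it back. Pick it up by its sleeve and lower it over the rod, keeping it square so that it does not bind; when it lands on the rod's cross-pin, turn it gently until a slot under its hub drops over the pin, then let it down fully home on the flange and let go. Never force it, do not drop it, and leave the goods round about where they are.

Things in the scene. Friction and masses are not known exactly. Their poses are not given: they have to be found in the camera images.
- tier_center (a point): The loose upper tier, about 0.5 kg: a round scalloped lilac board 190 mm across, 18 mm thick, flat on the counter, with a plain round steel sleeve (outside diameter 22 mm) standing up from its middle to 125 mm above the underside: grip it near its top. A 13.8 mm bore, countersunk below, runs right through. This point is on the bore's axis, half-way up (62.5 mm above the underside); z is up.
- tier_foot (a point): The same tier: the point on its bore axis level with its underside; axes as tier_center. In the underside a cross of four slots, 7 mm wide and 9 mm deep, reaches 26 mm out from the bore's axis, one slot every 90 degrees (along this point's x and y axes). A slot in line with the cross-pin within about 4 degrees drops over it.
- stand_seat (a point): Where the centre of the upper face of the stand's 52 mm wide steel flange would be if the post stood plumb, 90 mm above the counter; the tier's underside comes to lie on this face. The cross-pin runs level through the rod just above it: its middle is 5 mm, its top 7 mm above the face. A tier not turned to the pin stops 7 mm above home.
- stand: The heavy, immovable display stand: round scalloped lilac board, 240 mm across, 18 mm thick; bolted to its middle a steel post: a 22 mm tube, flange, and a rod 12 mm thick, 133 mm tall above the flange, its top 10 mm tapered to a 3 mm nose. The post stands up to 1.6 degrees out of plumb from its foot on the board, in a direction no reading shows: feel it. Origin: centre of its underside.
- pin (a point): On the stand's axis at the height of the cross-pin, 4 mm thick and 48 mm long, through the rod. The rod was screwed in by hand, so the pin points any way, not told by these axes: turn the tier (90 degrees at most) until a slot finds it. More than about 30 N between tier and stand is forcing. With the tier home the rod stands 8 mm out of its sleeve.
- soap_a: A small pink carton, 70 x 45 x 30 mm, on the lower tier beside the spacer tube: leave alone. Origin at the centre of its underside.
- soap_b: A second such carton on the other side of the spacer tube: leave alone.
- bottle: A dark bottle in a blue wrapper, 68 mm wide and 210 mm tall, on the counter: leave alone. Origin at the centre of its underside.
- jar: A squat glass jar, 64 mm wide and 80 mm tall, on the counter: leave alone. Origin at the centre of its underside.
There are look-alikes about, which are no part of the job. What is shaped like the stand but black or turquoise is not meant.

How it is judged:
By the outcome, as a careful person would: the job done as asked, in the order asked, and still so for the second after the job is handed in, with the robot touching nothing.
It also fails if it takes over 72 s, if anything falls off the work surface, if the arm or the gripper's body presses on something with over 40 N, if the wrist force passes 120 N, or if a joint passes its speed limit or range.

## Robot

A 6-joint arm with a two-finger parallel gripper is mounted at the origin on the work surface. World frame = base frame: x ahead of the robot, y to its left, z up, the work surface at z = 0. Lengths are in mm, angles in rad, forces in N, time in s.
With the tool pointing down it reaches from about 275 to 1000 mm from the base axis. Payload 8.4 kg.
Tool frame: the origin (TCP) lies midway between the tips of the shut fingers; the grasp point (between the pads) lies 19 mm behind it; z points along the fingers, y is the line along which they close (so a half turn about z gives the same grasp; the last joint's range is limited). The gripper opens to 85 mm and grips with 20 to 120 N. Pads are 22 mm wide; open, the fingers measure 114 mm over their backs; the gripper's body (76 mm by 85 mm) begins 54 mm behind the grasp point. The pads swing forward as they close: fully open they stand 13 mm farther back than shut.
Start: joints at [1.189, 0.353, 1.633, -0, 1.155, -0.002], TCP at [231.708, 580.465, 231.281] pointing down, gripper open.
Joint ranges: [-2.63, 2.63], [-0.92, 2.1], [0.06, 2.66], [-1.3, 4.44], [0, 2.69], [-3.02, 3.02]. Speed limits (rad/s): [2.22, 2.22, 2.79, 3.14, 3.14, 3.14].

## Interface

Orientations are given as [roll, pitch, yaw] about the fixed x, y, z axes, in that order (R = Rz(yaw) Ry(pitch) Rx(roll)).
In Python, from rig import r gives the robot as it stands.
- The arm moves only by the shell command python3 -m inch 'ROWS' [OPENING] [FORCE]. ROWS is JSON, a list that holds one entry, the list of rows, each a list of 6 numbers: the shift along the tool's x, y, z scaled (see below), then the turn, a rotation vector about the tool's x, y, z scaled (see below). In form: [[[tx, ty, tz, wx, wy, wz], ...]]. A call has 1 to 8 rows; each row is the pose to reach, as a shift and turn from the pose commanded when the call began, along the tool's axes at that moment, turning the shorter way round; what a row does not reach only later rows make up. The controller multiplies each number of a shift by 20 cm and each number of a turn by pi rad. A row lasts 1/12 s, in which the tool goes at most 41.7 mm and 7.16 degrees, less where a joint would pass 70% of its speed; a pose out of reach is approached as far as the arm can. A call with a number of a shift or a turn outside -1 to 1 is refused whole. A call with a gripper value outside its range is refused whole. OPENING is the gripper's target within -1 to 1 (fully open at 1, half-way at 0, shut at -1), set as the call begins (- or left out, the last holds). The fingers move at their own pace and stop on an object; FORCE is the grip in N (left out, the last holds). Time passes only in rows, so rows that repeat a pose let the fingers close. It gives the time, the measured TCP pose, the force, the opening and the grip force at its end, in the units of the state.
- r.sense(): the state, without advancing time (a new reading comes with each control period).
- r.grab_frame(name): name is "side" or "top"; returns the picture (400x640x3 uint8, red, green, blue); there is no depth.
- r.camera_info(name): a dict with "K" (3x3 intrinsics, pixels), "rvec" (rotation vector, rad) and "tvec" (3), from world to camera coordinates, as OpenCV has them. Camera axes: x right, y down, z forward; pixel columns grow to the right and rows downward; lengths in mm; the calibration is good to about 2 mm. A picture is of the moment at which its call begins. camera_info takes no time and is no camera call.
- r.sign_off(): hands the job in; it is judged then, once.
The state is a dict: "clock": time; "qpos": joint angles; "qvel": joint speeds; "joint_efforts": joint torques, N m; "eef_pos": TCP position; "tcp_rot": TCP orientation; "contact_force": force on the tool from outside, world axes, zero at the start; "wrist_torque": the same for the moment, N m; "opening": opening from 0.0 (shut) to 1.0 (fully open); "grasp_force": force on a finger pad.
Only numpy, scipy, OpenCV 4.12 (cv2) and the standard library are available. Lean on these libraries where they do the work, as an engineer would, in place of code of your own. Each camera call takes 0.05 s, during which the arm holds its last target. There are 200 camera calls.

## Working session

There is one attempt and no reset: what is moved stays moved. The work goes in short steps, Python scripts to look and compute and a shell command to move; the robot and the scene stay as the last step left them, time stands still between calls to the robot, and variables do not carry over. Pictures are saved under pics/ and viewed, at most 10 in all, crops included, and the job is handed in when it is done.

```bash
ls; mkdir -p pics; python3 - <<'E'
from rig import r
import cv2
for n in("side","top"):
    cv2.imwrite(f"pics/{n}0.png",r.grab_frame(n)[:,:,::-1]); c=r.camera_info(n); print(n,c)
print(r.sense())
E
```

```text
pics
side {'K': array([[408.81599695,   0.        , 320.87566799],
       [  0.        , 408.81599695, 197.77675229],
       [  0.        ,   0.        ,   1.        ]]), 'rvec': array([ 2.40243496, -0.64697617,  0.24415454]), 'tvec': array([-477.41345542,  167.05117592, 1621.18017155])}
top {'K': array([[492.91186416,   0.        , 321.09575539],
       [  0.        , 492.91186416, 197.31216707],
       [  0.        ,   0.        ,   1.        ]]), 'rvec': array([ 2.22288479, -2.18687751,  0.07704977]), 'tvec': array([-122.3992774 ,  500.58346639, 1636.7024438 ])}
{'clock': 0.1, 'qpos': array([ 1.18860184e+00,  3.53556562e-01,  1.63404025e+00,  2.59053598e-05,
        1.15520804e+00, -2.41985259e-03]), 'qvel': array([ 0.00042252, -0.00196924, -0.00141017,  0.00126655,  0.0008054 ,
       -0.00037917]), 'joint_efforts': array([ 2.07053286e-03, -6.06356764e+01, -3.42821288e+01,  2.97437127e-04,
        3.81217949e-03, -2.87317370e-06]), 'eef_pos': array([231.54288893, 580.07900218, 230.65905083]), 'tcp_rot': array([-3.14038051e+00, -2.66208450e-05,  2.76180753e+00]), 'contact_force': array([0.66721958, 0.69713813, 0.01516408]), 'wrist_torque': array([-0.0009194 ,  0.00195462, -0.01764834]), 'grasp_force': 0.0, 'opening': 0.9991914053445742}
```

View pics/side0.png

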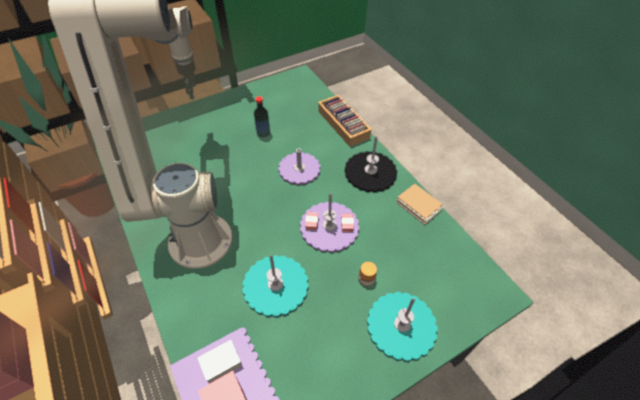

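View pics/top0.png

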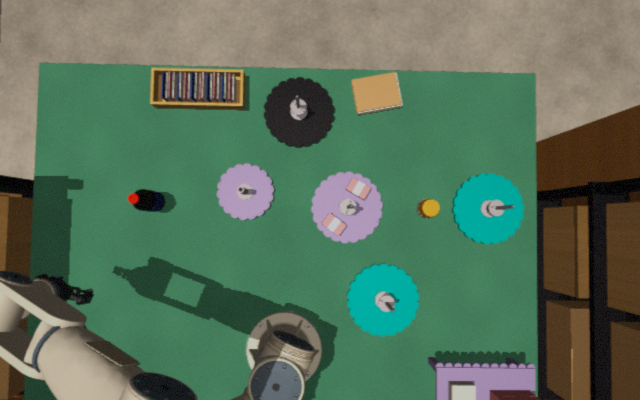

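The side view shows the lilac tier at about (300,168) and the lilac stand at (330,225). In the top view they are at (246,192) and (347,208). Next I'll measure the discs and the steel tops.

```bash
cat > h.py <<'E'
import cv2,numpy as np
from rig import r
def cam(n):
    c=r.camera_info(n); R=cv2.Rodrigues(np.array(c["rvec"]))[0]; return np.array(c["K"]),R,np.array(c["tvec"]).reshape(3)
def ray(n,p):
    K,R,t=cam(n); return -R.T@t, R.T@np.linalg.solve(K,[p[0],p[1],1.])
def plane(n,p,z):
    o,d=ray(n,p); return o+d*(z-o[2])/d[2]
def proj(n,P):
    K,R,t=cam(n); q=K@(R@np.asarray(P,float)+t); return q[:2]/q[2]
def disc(n,im,seed,z):
    hsv=cv2.cvtColor(im,cv2.COLOR_RGB2HSV); m=cv2.inRange(hsv,(125,35,60),(165,160,255))
    m=cv2.morphologyEx(m,cv2.MORPH_CLOSE,np.ones((3,3)))
    cs=cv2.findContours(m,cv2.RETR_EXTERNAL,cv2.CHAIN_APPROX_NONE)[0]
    c=[c for c in cs if cv2.contourArea(c)>300 and cv2.pointPolygonTest(cv2.convexHull(c),seed,False)>=0][0]
    w=np.array([plane(n,p[0],z)[:2] for p in cv2.convexHull(c)],np.float32)
    return cv2.minEnclosingCircle(w)
E
python3 - <<'E'
from h import *
for n,s in(("side",((300,172),(330,235))),("top",((246,192),(347,208)))):
    im=cv2.imread(f"pics/{n}0.png")[:,:,::-1].copy()
    for k,q in zip(("tier","stand"),s):
        (x,y),R=disc(n,im,q,18); print(n,k,round(x,1),round(y,1),round(R,1))
        h=125 if k=="tier" else 223; print("  top px expected",proj(n,(x,y,h)),proj(n,(x,y,90)))
a=cv2.imread("pics/side0.png"); b=cv2.imread("pics/top0.png")
f=lambda i,x,y:cv2.resize(i[y:y+60,x:x+80],None,fx=5,fy=5,interpolation=cv2.INTER_CUBIC)
cv2.imwrite("pics/crop1.png",np.vstack([np.hstack([f(a,260,135),f(a,290,185)]),np.hstack([f(b,206,162),f(b,307,178)])]))
E
```

```text
side tier 516.3 133.3 96.8
  top px expected [298.12798292 150.80911172] [298.36372938 156.49530284]
side stand 470.7 -206.2 121.6
  top px expected [330.7661724  193.83235189] [329.63631607 215.26301918]
top tier 517.5 139.1 93.9
  top px expected [240.58882295 189.35126231] [242.16581895 190.0838785 ]
top stand 471.4 -200.7 118.2
  top px expected [351.89385701 204.81624114] [348.48336133 206.28872808]
```

View pics/crop1.png

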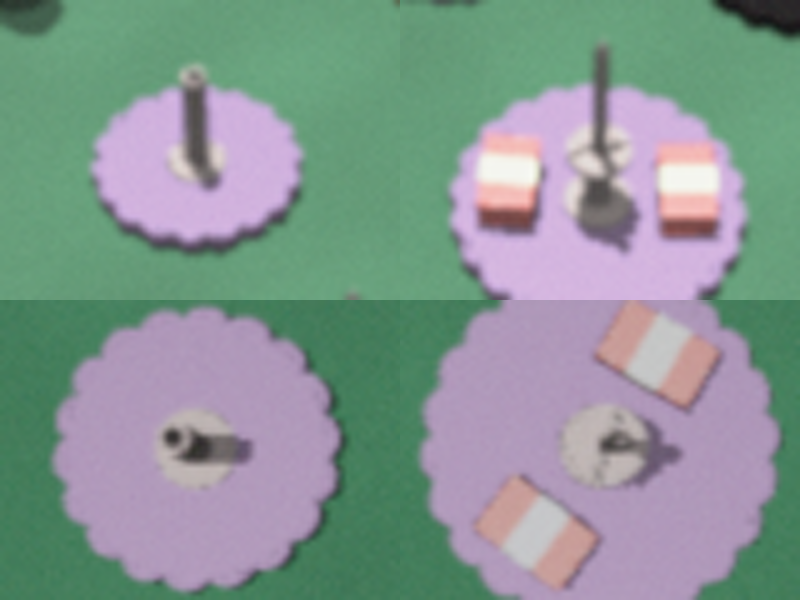

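Enlarged, the tier sleeve top is at side (298.6,150.0) and top (240.8,189.4). The rod tip is at side (330.2,193.8) and top about (351,206), and the flange centre is at side (330,215). Triangulating:

```bash
python3 - <<'E'
from h import *
def tri(a,b):
    P=[]
    for n in("side","top"):
        K,R,t=cam(n);P.append(K@np.c_[R,t])
    X=cv2.triangulatePoints(P[0],P[1],np.array(a,float).reshape(2,1),np.array(b,float).reshape(2,1)).ravel();return X[:3]/X[3]
for k,a,b,z in(("sleeve",(298.4,149.9),(240.7,189.3),125),("rod",(330.1,193.7),(351,205.7),223),("flange",(329.8,214.8),(347.8,206.6),90)):
    print(k,tri(a,b).round(1),plane("side",a,z).round(1),plane("top",b,z).round(1))
s=r.sense();print(s["eef_pos"],s["tcp_rot"])
R=cv2.Rodrigues(np.zeros(3))[0]
from scipy.spatial.transform import Rotation as Ro
M=Ro.from_euler("xyz",s["tcp_rot"]).as_matrix();print(M.round(4))
print("to tier, TCP z 350->", (M.T@(np.array([516.5,137,260])-s["eef_pos"])).round(1))
E
```

```text
sleeve [518.6 138.3 125. ] [519.9 137.5 125. ] [517.6 138.7 125. ]
rod [ 470.1 -199.3  216.5] [ 469.  -204.5  223. ] [ 468.8 -198.1  223. ]
flange [ 472.3 -199.9   84.2] [ 472.5 -204.6   90. ] [ 470.4 -198.6   90. ]
[231.54288893 580.07900218 230.65905083] [-3.14038051e+00 -2.66208450e-05  2.76180753e+00]
[[-9.287e-01  3.707e-01 -5.000e-04]
 [ 3.707e-01  9.287e-01 -1.100e-03]
 [ 0.000e+00 -1.200e-03 -1.000e+00]]
to tier, TCP z 350-> [-428.9 -305.9  -29. ]
```

```bash
cat >> h.py <<'E'
from scipy.spatial.transform import Rotation as Ro
def go(x,y,z,yaw=None):
    "shift/turn numbers from the present measured pose to a square tool at x,y,z,yaw"
    s=r.sense(); M=Ro.from_euler("xyz",s["tcp_rot"]); e=s["tcp_rot"]
    T=Ro.from_euler("xyz",[np.pi,0,e[2] if yaw is None else yaw])
    d=M.inv().apply(np.array([x,y,z])-s["eef_pos"]); w=(M.inv()*T).as_rotvec()
    print("shift",(d/200).round(4),"turn",(w/np.pi).round(4)); print("pos",s["eef_pos"].round(2),"rpy",e.round(4),"F",s["contact_force"].round(2),"tau",s["wrist_torque"].round(3),"t",round(s["clock"],2),"q",s["qpos"].round(2))
E
R='[-1,-0.71,-0.1,0,0,0.296]'; python3 -m inch '[[[-1,-0.71,-0.1,0,0,0.296],[-1,-0.71,-0.1,0,0,0.296],[-1,-0.71,-0.1,0,0,0.296],[-1,-0.71,-0.1,0,0,0.296],[-1,-0.71,-0.1,0,0,0.296],[-1,-0.71,-0.1,0,0,0.296],[-1,-0.71,-0.1,0,0,0.296],[-1,-0.71,-0.1,0,0,0.296]]]' 1 40; python3 -c "
from h import *
go(518,138,180,1.83)"
```

```text
clock: 0.77
eef_pos: [366.0, 372.4, 251.4]
tcp_rot: [3.142, 0.0, 1.821]
contact_force: [-0.4, -0.6, 0.0]
opening: 1.004
grasp_force: 0.0
shift [-1.3239  0.4461  0.3573] turn [ 0.      0.0001 -0.0028]
pos [365.96 372.42 251.41] rpy [3.1415e+00 2.0000e-04 1.8212e+00] F [-0.38 -0.63  0.  ] tau [0.046 0.013 0.009] t 0.77 q [ 0.79  0.17  1.83 -0.    1.14  0.54]
```

```bash
python3 -m inch '[[[-0.92,0.31,0.1,0,0,0],[-0.92,0.31,0.1,0,0,0],[-0.92,0.31,0.1,0,0,0],[-0.92,0.31,0.1,0,0,0],[-0.92,0.31,0.1,0,0,0]]]'; python3 -m inch '[[[-0.40,0.135,0.25,0,0,0],[-0.40,0.135,0.25,0,0,0],[-0.40,0.135,0.25,0,0,0],[-0.40,0.135,0.25,0,0,0]]]';  python3 - <<'E'
from h import *
go(518,138,93)
cv2.imwrite("pics/s1.png",r.grab_frame("side")[:,:,::-1]);b=r.grab_frame("top")[:,:,::-1]
a=cv2.imread("pics/s1.png")
f=lambda i,x,y:cv2.resize(i[y:y+100,x:x+80],None,fx=5,fy=5,interpolation=cv2.INTER_CUBIC)
cv2.imwrite("pics/crop2.png",np.hstack([f(a,260,95),f(b,206,132)]))
E
```

```text
clock: 1.18
eef_pos: [473.2, 209.9, 230.8]
tcp_rot: [-3.141, 0.001, 1.831]
contact_force: [0.8, 0.2, -0.1]
opening: 1.001
grasp_force: 0.0
clock: 1.52
eef_pos: [518.8, 139.7, 179.0]
tcp_rot: [-3.138, 0.0, 1.829]
contact_force: [-0.1, -0.1, -0.1]
opening: 0.999
grasp_force: 0.0
shift [-0.007  -0.0044  0.4299] turn [-0.0012  0.0002 -0.    ]
pos [518.8  139.7  178.98] rpy [-3.1378e+00  5.0000e-04  1.8287e+00] F [-0.06 -0.13 -0.07] tau [-0.006  0.017  0.029] t 1.52 q [ 0.26  0.28  1.87 -0.    1.    0.  ]
```

View pics/crop2.png

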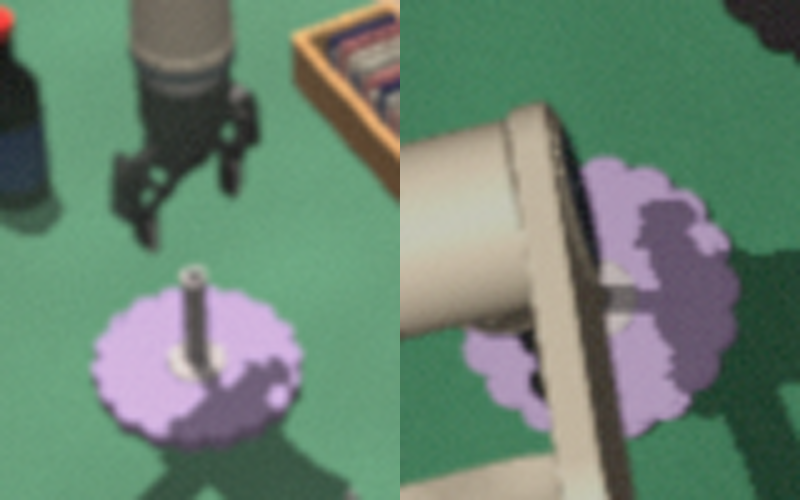

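The fingertips straddle the sleeve: tips at x≈148 and 232 in the crop, sleeve at 193. So I'll go down and close.

```bash
python3 -m inch '[[[-0.007,-0.004,0.2,-0.0012,0,0],[-0.007,-0.004,0.35,-0.0012,0,0],[-0.007,-0.004,0.43,-0.0012,0,0],[-0.007,-0.004,0.43,-0.0012,0,0],[-0.007,-0.004,0.43,-0.0012,0,0]]]'; python3 -m inch '[[[0,0,0,0,0,0],[0,0,0,0,0,0],[0,0,0,0,0,0],[0,0,0,0,0,0],[0,0,0,0,0,0],[0,0,0,0,0,0],[0,0,0,0,0,0],[0,0,0,0,0,0]]]' -1 90;python3 -c "
from h import *
go(518,138,93)"
```

```text
clock: 2.03
eef_pos: [518.0, 142.0, 95.7]
tcp_rot: [3.138, -0.0, 1.833]
contact_force: [-0.7, -0.3, 1.5]
opening: 0.997
grasp_force: 0.0
clock: 2.7
eef_pos: [519.3, 141.0, 96.2]
tcp_rot: [3.136, -0.0, 1.832]
contact_force: [-1.1, 0.1, 7.1]
opening: 0.234
grasp_force: 87.8
shift [-0.0127 -0.0101  0.0158] turn [ 0.0017 -0.     -0.    ]
pos [519.29 140.97  96.17] rpy [ 3.1363e+00 -1.0000e-04  1.8316e+00] F [-1.07  0.1   7.12] tau [0.023 0.206 0.028] t 2.7 q [0.26 0.39 1.93 0.   0.81 0.  ]
```

```bash
python3 -m inch '[[[0,0,-0.02,0,0,0],[0,0,-0.06,0,0,0],[0,0,-0.15,0,0,0],[0,0,-0.25,0,0,0],[0,0,-0.3,0,0,0],[0,0,-0.3,0,0,0],[0,0,-0.3,0,0,0],[0,0,-0.3,0,0,0]]]';python3 -c "
from h import *
go(518,138,340)
cv2.imwrite('pics/s2.png',r.grab_frame('side')[:,:,::-1])
cv2.imwrite('pics/s2.png',cv2.resize(cv2.imread('pics/s2.png')[95:195,240:370],None,fx=6,fy=6)[:600])"
```

```text
clock: 3.37
eef_pos: [517.5, 140.5, 154.4]
tcp_rot: [3.139, -0.0, 1.832]
contact_force: [-0.2, 0.4, -5.5]
opening: 0.227
grasp_force: 88.7
shift [-0.0129  0.0011 -0.9281] turn [ 0.0007 -0.     -0.    ]
pos [517.52 140.54 154.37] rpy [ 3.1393 -0.      1.8318] F [-0.25  0.42 -5.49] tau [ 0.026  0.068 -0.044] t 3.37 q [0.26 0.31 1.9  0.   0.94 0.  ]
```

View pics/s2.png

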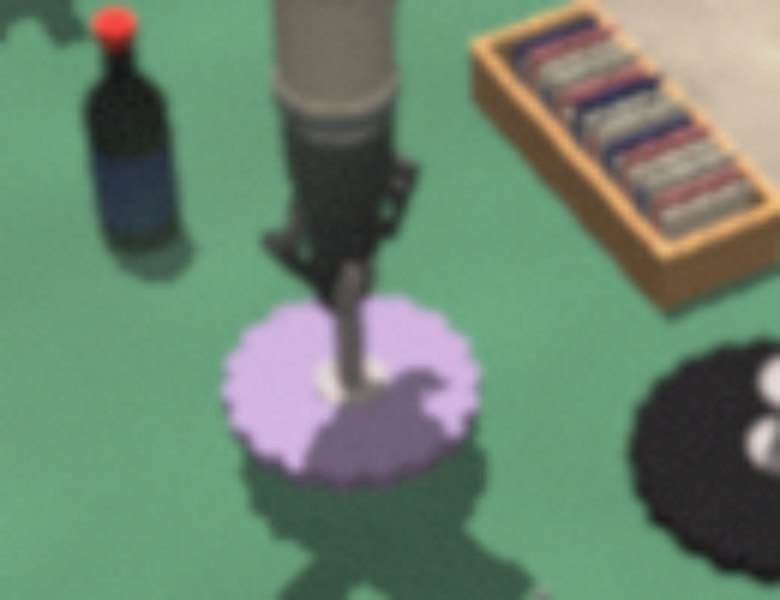

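The tier is held level and the load reads 5.5 N. I'll raise it and carry it across.

```bash
python3 -m inch '[[[0,0,-0.1,0,0,0],[0,0,-0.25,0,0,0],[0,0,-0.42,0,0,0],[0,0,-0.6,0,0,0],[0,0,-0.75,0,0,0],[0,0,-0.88,0,0,0],[0,0,-0.93,0,0,0],[0,0,-0.93,0,0,0]]]';python3 -m inch '[[[-0.1,0.01,0,0,0,0.01],[-0.25,0.02,0,0,0,0.03],[-0.42,0.04,0,0,0,0.06],[-0.6,0.06,0,0,0,0.09],[-0.75,0.075,0,0,0,0.11],[-0.85,0.09,0,0,0,0.12],[-0.9,0.09,0,0,0,0.12],[-0.9,0.09,0,0,0,0.12]]]';python3 -c "
from h import *
go(471,-198,345,1.169)"
```

```text
clock: 4.08
eef_pos: [518.6, 140.8, 342.7]
tcp_rot: [3.135, -0.0, 1.832]
contact_force: [0.5, 0.6, -5.3]
opening: 0.23
grasp_force: 89.4
clock: 4.75
eef_pos: [581.0, -30.6, 338.4]
tcp_rot: [-3.141, -0.0, 1.454]
contact_force: [0.1, 0.7, -5.4]
opening: 0.228
grasp_force: 89.3
shift [-0.8956 -0.4482 -0.0332] turn [-0.0002 -0.0001  0.0906]
pos [580.97 -30.58 338.4 ] rpy [-3.1411e+00 -4.0000e-04  1.4536e+00] F [ 0.12  0.68 -5.41] tau [ 0.277 -0.031 -0.   ] t 4.75 q [-0.06  0.2   1.6   0.    1.34  0.06]
```

```bash
python3 -m inch '[[[-0.1,-0.05,0,0,0,0.02],[-0.25,-0.12,-0.02,0,0,0.04],[-0.42,-0.21,-0.03,0,0,0.06],[-0.6,-0.30,-0.03,0,0,0.08],[-0.75,-0.38,-0.03,0,0,0.09],[-0.85,-0.43,-0.03,0,0,0.0906],[-0.896,-0.448,-0.03,0,0,0.0906],[-0.896,-0.448,-0.03,0,0,0.0906]]]';python3 -m inch '[[[0,0,0,0,0,0],[0,0,0,0,0,0],[0,0,0,0,0,0],[0,0,0,0,0,0]]]'; python3 - <<'E'
from h import *
go(470.5,-197.5,340,1.169)
a=r.grab_frame("side")[:,:,::-1];b=r.grab_frame("top")[:,:,::-1]
cv2.imwrite("pics/s3.png",a);cv2.imwrite("pics/t3.png",b)
f=lambda i,x,y:cv2.resize(i[y:y+120,x:x+80],None,fx=5,fy=5,interpolation=cv2.INTER_CUBIC)
cv2.imwrite("pics/crop3.png",np.hstack([f(a,290,125),f(b,315,150)]))
E
```

```text
clock: 5.42
eef_pos: [470.3, -196.7, 345.7]
tcp_rot: [3.14, -0.002, 1.17]
contact_force: [0.0, 0.8, -6.3]
opening: 0.233
grasp_force: 89.3
clock: 5.75
eef_pos: [472.3, -195.3, 346.5]
tcp_rot: [3.139, -0.003, 1.172]
contact_force: [1.1, -0.2, -5.6]
opening: 0.232
grasp_force: 89.3
shift [-0.0138 -0.004   0.0326] turn [ 0.0008 -0.0008  0.0009]
pos [ 472.29 -195.29  346.54] rpy [ 3.139e+00 -2.600e-03  1.172e+00] F [ 1.09 -0.24 -5.58] tau [ 0.025 -0.008 -0.018] t 5.75 q [-0.4   0.08  1.73  0.    1.33  0.  ]
```

View pics/crop3.png

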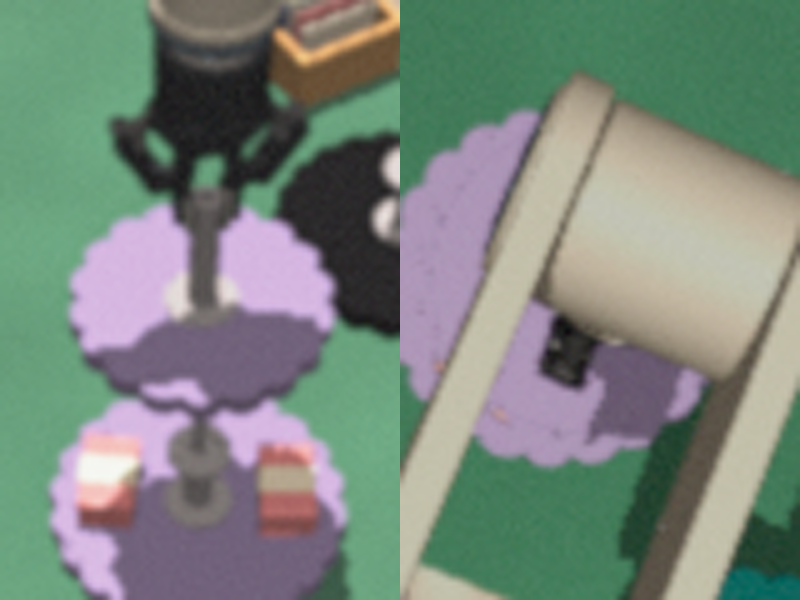

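The tier hangs over the rod. In the crop the hub ring is centred at about (202,295) and the lower flange/post at about (200,450). I'll check alignment by casting the side rays.

```bash
python3 - <<'E'
from h import *
a=cv2.imread("pics/s3.png")
# ring: bright low-saturation pixels near the hub
for nm,(x0,y0,x1,y1),z in(("hub",(318,176,345,192),270),):
    h=cv2.cvtColor(a[y0:y1,x0:x1],cv2.COLOR_BGR2HSV); m=(h[...,1]<35)&(h[...,2]>120); ys,xs=np.nonzero(m)
    print(nm,xs.min()+x0,xs.max()+x0,ys.min()+y0,ys.max()+y0)
for p in((330.4,183.9),(330.1,183.4)): print(plane("side",p,269).round(1))
print("TCP projected",proj("side",(472.3,-195.3,346.5)), "expected hub px if centred on TCP",proj("side",(472.3,-195.3,269)),"sleeve top",proj("side",(472.3,-195.3,375)))
print("tip from side ray z223",plane("side",(330.1,193.7),223).round(1))
d=(proj("side",(472.3,-185.3,269))-proj("side",(472.3,-195.3,269))); e=(proj("side",(482.3,-195.3,269))-proj("side",(472.3,-195.3,269))); print(d,e)
# gripped-tier check from first lift
E
```

```text
hub 322 337 179 189
[ 472.7 -197.6  269. ]
[ 472.9 -195.1  269. ]
TCP projected [330.69396353 168.83172685] expected hub px if centred on TCP [329.97814281 183.50660789] sleeve top [330.97308942 163.1094292 ]
tip from side ray z223 [ 469.  -204.5  223. ]
[-1.44584831 -1.84719791] [ 2.38897774 -1.05669533]
```

```bash
python3 -m inch '[[[-0.0215,-0.003,0.04,0,0,0],[-0.0215,-0.003,0.09,0,0,0],[-0.0215,-0.003,0.107,0,0,0],[-0.0215,-0.003,0.107,0,0,0],[-0.0215,-0.003,0.107,0,0,0]]]';python3 -m inch '[[[0,0,0.01,0,0,0],[0,0,0.02,0,0,0],[0,0,0.03,0,0,0],[0,0,0.03,0,0,0],[0,0,0.03,0,0,0]]]'; python3 -c "
from h import *
go(470,-199,320,1.169)"; python3 -m inch '[[[0,0,0.01,0,0,0],[0,0,0.02,0,0,0],[0,0,0.03,0,0,0],[0,0,0.03,0,0,0],[0,0,0.03,0,0,0]]]'; python3 -c "
from h import *
go(470,-199,320,1.169)"
```

```text
clock: 6.27
eef_pos: [469.3, -200.0, 324.8]
tcp_rot: [3.14, -0.002, 1.17]
contact_force: [0.8, -0.0, -6.1]
opening: 0.226
grasp_force: 89.3
clock: 6.68
eef_pos: [469.6, -200.0, 319.3]
tcp_rot: [3.139, -0.002, 1.17]
contact_force: [0.6, -0.6, -5.2]
opening: 0.229
grasp_force: 89.3
shift [ 0.0053  0.     -0.0034] turn [ 0.0009 -0.0008  0.0004]
pos [ 469.58 -199.98  319.31] rpy [ 3.1388e+00 -2.4000e-03  1.1703e+00] F [ 0.57 -0.57 -5.24] tau [ 0.032  0.047 -0.045] t 6.68 q [-0.41  0.09  1.77  0.    1.28 -0.01]
clock: 7.1
eef_pos: [469.6, -200.0, 313.2]
tcp_rot: [3.139, -0.002, 1.17]
contact_force: [-0.5, -0.4, -6.0]
opening: 0.236
grasp_force: 89.3
shift [ 0.0055  0.0002 -0.034 ] turn [ 0.0008 -0.0007  0.0004]
pos [ 469.55 -199.99  313.21] rpy [ 3.1390e+00 -2.3000e-03  1.1703e+00] F [-0.46 -0.37 -5.99] tau [-0.005 -0.032 -0.011] t 7.1 q [-0.41  0.1   1.78  0.    1.26 -0.01]
```

```bash
python3 -m inch '[[[0,0,0.01,0,0,0],[0,0,0.02,0,0,0],[0,0,0.02,0,0,0],[0,0,0.02,0,0,0]]]'; python3 -m inch '[[[0,0,0.01,0,0,0],[0,0,0.02,0,0,0],[0,0,0.02,0,0,0],[0,0,0.02,0,0,0]]]'; python3 -c "
from h import *
go(470,-199,320,1.169)"
```

```text
clock: 7.43
eef_pos: [469.6, -200.0, 309.2]
tcp_rot: [3.139, -0.002, 1.17]
contact_force: [0.4, 0.1, -5.3]
opening: 0.234
grasp_force: 89.3
clock: 7.77
eef_pos: [469.6, -200.0, 305.2]
tcp_rot: [3.139, -0.002, 1.17]
contact_force: [0.3, -0.2, -5.8]
opening: 0.233
grasp_force: 89.3
shift [ 0.0055 -0.     -0.0739] turn [ 0.0009 -0.0007  0.0004]
pos [ 469.63 -200.    305.21] rpy [ 3.1388e+00 -2.3000e-03  1.1703e+00] F [ 0.27 -0.2  -5.78] tau [ 0.061 -0.077  0.043] t 7.77 q [-0.41  0.1   1.79  0.    1.25 -0.01]
```

```bash
for i in 1 2 3; do python3 -m inch '[[[0,0,0.01,0,0,0],[0,0,0.02,0,0,0],[0,0,0.025,0,0,0],[0,0,0.025,0,0,0]]]' | grep -E "eef|rot|contact"; python3 -c "
from h import *
print(r.sense()['wrist_torque'].round(2))"; done
```

```text
eef_pos: [469.6, -200.0, 300.0]
tcp_rot: [3.139, -0.002, 1.17]
contact_force: [0.6, -0.1, -6.8]
[ 0.02 -0.13  0.05]
eef_pos: [469.9, -199.9, 295.2]
tcp_rot: [3.138, -0.003, 1.17]
contact_force: [1.1, 0.2, -6.0]
[ 0.12 -0.36 -0.01]
eef_pos: [469.8, -199.9, 290.1]
tcp_rot: [3.139, -0.002, 1.17]
contact_force: [2.0, 0.7, -6.6]
[ 0.11 -0.49  0.05]
```

```bash
cat > st.py <<'E'
from h import *
s=r.sense();print(s["eef_pos"].round(2),s["tcp_rot"].round(4),"F",s["contact_force"].round(1),"tau",s["wrist_torque"].round(2),round(s["clock"],2))
E
python3 -m inch '[[[0,0,0,-0.0018,0.0008,0],[0,0,0,-0.0035,0.0015,0],[0,0,0,-0.0035,0.0015,0],[0,0,0,-0.0035,0.0015,0]]]' >/dev/null; python3 st.py; for i in 1 2; do python3 -m inch '[[[0,0,0.01,0,0,0],[0,0,0.02,0,0,0],[0,0,0.025,0,0,0],[0,0,0.025,0,0,0]]]' >/dev/null; python3 st.py; done
```

```text
[ 469.47 -199.95  290.33] [ 3.1278 -0.007   1.1702] F [ 0.8  0.4 -7.2] tau [ 0.21 -0.25  0.02] 9.1
[ 469.69 -199.96  285.05] [ 3.128  -0.007   1.1703] F [ 0.9  0.5 -6.2] tau [ 0.15 -0.26  0.02] 9.43
[ 469.8  -199.95  280.05] [ 3.128  -0.007   1.1704] F [ 1.3  0.5 -5.8] tau [ 0.11 -0.28 -0.11] 9.77
```

```bash
python3 -m inch '[[[0.001,0.003,0.01,0,0,0],[0.001,0.003,0.02,0,0,0],[0.001,0.003,0.035,0,0,0],[0.001,0.003,0.04,0,0,0],[0.001,0.003,0.04,0,0,0]]]' >/dev/null; python3 st.py; for i in 1 2; do python3 -m inch '[[[0,0,0.015,0,0,0],[0,0,0.03,0,0,0],[0,0,0.04,0,0,0],[0,0,0.04,0,0,0]]]' >/dev/null; python3 st.py; done
```

```text
[ 470.39 -199.95  271.9 ] [ 3.1284 -0.007   1.1703] F [ 1.  -0.4 -6.1] tau [ 0.08 -0.17  0.04] 10.18
[ 470.5  -199.89  263.79] [ 3.1284 -0.0071  1.1703] F [ 1.   0.7 -5.5] tau [ 0.14 -0.19  0.01] 10.52
[ 470.65 -199.91  255.81] [ 3.1283 -0.007   1.1703] F [ 0.5 -0.3 -6.1] tau [ 0.16 -0.18 -0.03] 10.85
```

```bash
for i in 1 2 3; do python3 -m inch '[[[0,0,0.015,0,0,0],[0,0,0.03,0,0,0],[0,0,0.04,0,0,0],[0,0,0.04,0,0,0]]]' >/dev/null; python3 st.py; done
```

```text
[ 470.8  -199.9   247.84] [ 3.1283 -0.007   1.1704] F [ 0.6  0.4 -5.8] tau [ 0.11 -0.22  0.06] 11.18
[ 470.91 -199.87  239.81] [ 3.1284 -0.007   1.1703] F [ 0.8 -0.2 -5.6] tau [ 0.09 -0.22  0.04] 11.52
[ 471.06 -199.91  231.84] [ 3.1283 -0.0071  1.1702] F [ 1.3  0.5 -7.1] tau [ 0.16 -0.15  0.04] 11.85
```

```bash
python3 -m inch '[[[0.001,0.002,0.015,0,0,0],[0.001,0.002,0.03,0,0,0],[0.001,0.002,0.04,0,0,0],[0.001,0.002,0.04,0,0,0]]]' >/dev/null; python3 st.py;  for i in 1 2; do python3 -m inch '[[[0,0,0.015,0,0,0],[0,0,0.03,0,0,0],[0,0,0.04,0,0,0],[0,0,0.04,0,0,0]]]' >/dev/null; python3 st.py; done
```

```text
[ 471.56 -199.84  223.82] [ 3.1284 -0.007   1.1703] F [-0.5  0.3 -6.7] tau [ 0.11 -0.07  0.01] 12.18
[ 471.7  -199.82  215.84] [ 3.1284 -0.007   1.1703] F [ 0.8  0.9 -6.2] tau [ 0.12 -0.05 -0.02] 12.52
[ 471.83 -199.83  207.86] [ 3.1284 -0.007   1.1703] F [ 1.3 -0.  -6.3] tau [ 0.14 -0.09  0.04] 12.85
```

```bash
python3 -m inch '[[[0,0,0.015,0,0,0],[0,0,0.03,0,0,0],[0,0,0.045,0,0,0],[0,0,0.045,0,0,0]]]' >/dev/null; python3 st.py;  for i in 1 2 3 4; do python3 -m inch '[[[0,0,0.005,0,0,0],[0,0,0.01,0,0,0],[0,0,0.01,0,0,0]]]' >/dev/null; python3 st.py; done
```

```text
[ 471.88 -199.78  198.67] [ 3.1286 -0.007   1.1703] F [ 1.   0.8 -6. ] tau [ 0.19 -0.06 -0.05] 13.18
[ 472.2  -199.91  197.27] [ 3.1278 -0.007   1.1703] F [ 0.8 -0.3 -6.3] tau [ 0.11 -0.    0.04] 13.43
[ 472.22 -199.89  195.25] [ 3.1278 -0.007   1.1703] F [ 0.5  0.4 -5.4] tau [ 0.11 -0.04 -0.02] 13.68
[ 472.22 -199.89  193.22] [ 3.1278 -0.007   1.1703] F [-0.2  0.5 -5.9] tau [ 0.11 -0.1   0.02] 13.93
[ 472.95 -200.19  192.63] [ 3.1262 -0.007   1.1703] F [-1.9  1.6  6.5] tau [0.36 0.69 0.  ] 14.18
```

It landed on the pin at TCP z ≈ 193, with about 12 N of contact. I'll ease off and turn it gently in small steps.

```bash
python3 -m inch '[[[0,0,-0.003,0,0,0],[0,0,-0.003,0,0,0],[0,0,-0.003,0,0,0]]]' >/dev/null; python3 st.py;  for i in 1 2; do python3 -m inch '[[[0,0,0,0,0,0.01],[0,0,0,0,0,0.02],[0,0,0,0,0,0.03],[0,0,0,0,0,0.03]]]' >/dev/null; python3 st.py; done
```

```text
[ 472.71 -200.11  192.69] [ 3.1266 -0.007   1.1703] F [-2.   1.2  6. ] tau [0.32 0.5  0.  ] 14.43
[ 472.77 -200.17  192.57] [ 3.1272 -0.0083  1.0747] F [-1.2  0.9  5.2] tau [0.15 0.37 0.01] 14.77
[ 472.46 -199.91  191.76] [ 3.129  -0.0098  0.9811] F [ 0.2 -0.1 -2.9] tau [ 0.17 -0.15 -0.06] 15.1
```

```bash
python3 -m inch '[[[0,0,0.003,0,0,0],[0,0,0.005,0,0,0],[0,0,0.005,0,0,0],[0,0,0.005,0,0,0]]]' >/dev/null; python3 st.py
```

```text
[ 472.6  -199.96  191.13] [ 3.1287 -0.0098  0.9822] F [-0.1  1.1  0.7] tau [ 0.26 -0.11 -0.18] 15.43
```

```bash
for i in 1 2; do python3 -m inch '[[[0,0,0,0,0,0.006],[0,0,0,0,0,0.011],[0,0,0,0,0,0.011]]]' >/dev/null; python3 st.py; done
```

```text
[ 472.06 -199.77  190.53] [ 3.1303 -0.0098  0.9459] F [ 1.7 -0.4 -4.9] tau [ 0.2  -0.31  0.01] 15.68
[ 472.05 -199.83  190.61] [ 3.1306 -0.0101  0.9113] F [ 1.1  0.5 -6. ] tau [ 0.14 -0.19  0.09] 15.93
```

```bash
for i in 1 2 3; do python3 -m inch '[[[0,0,0.003,0,0,0],[0,0,0.006,0,0,0],[0,0,0.006,0,0,0]]]' >/dev/null; python3 st.py; done
```

```text
[ 472.23 -199.89  189.62] [ 3.1302 -0.0102  0.9129] F [ 1.3  1.1 -5.7] tau [ 0.12 -0.14 -0.01] 16.18
[ 472.31 -199.89  188.48] [ 3.13   -0.0103  0.9127] F [ 0.9  1.1 -7. ] tau [ 0.13 -0.16  0.02] 16.43
[ 472.34 -199.92  187.27] [ 3.13   -0.0103  0.9127] F [ 1.2  0.2 -5.2] tau [ 0.05 -0.15 -0.03] 16.68
```

```bash
for i in 1 2 3; do python3 -m inch '[[[0,0,0.002,0,0,0],[0,0,0.004,0,0,0],[0,0,0.004,0,0,0]]]' >/dev/null; python3 st.py; done
```

```text
[ 472.4  -199.91  186.52] [ 3.1299 -0.0103  0.9127] F [ 0.7  0.4 -5.2] tau [ 0.04 -0.14  0.  ] 16.93
[ 472.58 -199.99  186.1 ] [ 3.1295 -0.0104  0.9128] F [ 0.3  0.6 -2.1] tau [ 0.11 -0.02  0.04] 17.18
[ 472.94 -200.11  185.97] [ 3.1287 -0.0107  0.9127] F [-1.2  1.8  6.7] tau [0.29 0.43 0.02] 17.43
```

```bash
python3 -m inch '[[[0,0,-0.003,0,0,0],[0,0,-0.003,0,0,0],[0,0,-0.003,0,0,0]]]' >/dev/null; python3 st.py; python3 -m inch '[[[0,0,0,0,0,0],[0,0,0,0,0,0],[0,0,0,0,0,0],[0,0,0,0,0,0]]]' - 20 | tail -2; python3 -m inch '[[[0,0,0,0,0,0],[0,0,0,0,0,0],[0,0,0,0,0,0],[0,0,0,0,0,0],[0,0,0,0,0,0],[0,0,0,0,0,0],[0,0,0,0,0,0],[0,0,0,0,0,0]]]' 1; python3 st.py
```

```text
[ 472.71 -200.02  185.98] [ 3.1292 -0.0105  0.9127] F [-0.   1.3  3.1] tau [ 0.2   0.19 -0.01] 17.68
opening: 0.23
grasp_force: 90.7
clock: 18.68
eef_pos: [472.4, -199.9, 185.6]
tcp_rot: [3.13, -0.01, 0.913]
contact_force: [-0.2, 0.5, -0.6]
opening: 1.0
grasp_force: 0.0
[ 472.42 -199.92  185.59] [ 3.1299 -0.0103  0.9127] F [-0.2  0.5 -0.6] tau [ 0.03 -0.    0.  ] 18.68
```

Released cleanly. I'll go straight up, back away so the cameras can see, and check.

```bash
python3 -m inch '[[[0,0,-0.1,0,0,0],[0,0,-0.25,0,0,0],[0,0,-0.42,0,0,0],[0,0,-0.6,0,0,0],[0,0,-0.75,0,0,0],[0,0,-0.75,0,0,0],[0,0,-0.75,0,0,0]]]'|grep -E "pos|force"; python3 -m inch '[[[0.2,0,0,0,0,0],[0.4,0,0,0,0,0],[0.6,0,0,0,0,0],[0.8,0,0,0,0,0],[1,0,0,0,0,0],[1,0,0,0,0,0],[1,0,0,0,0,0],[1,0,0,0,0,0]]]'|grep -E "pos|force"; python3 -m inch '[[[0.2,0,0,0,0,0],[0.4,0,0,0,0,0],[0.6,0,0,0,0,0],[0.8,0,0,0,0,0],[0.8,0,0,0,0,0],[0.8,0,0,0,0,0]]]'|grep -E "pos|force"; python3 - <<'E'
from h import *
a=r.grab_frame("side")[:,:,::-1];b=r.grab_frame("top")[:,:,::-1]
f=lambda i,x,y:cv2.resize(i[y:y+120,x:x+80],None,fx=5,fy=5,interpolation=cv2.INTER_CUBIC)
cv2.imwrite("pics/crop4.png",np.hstack([f(a,290,155),f(b,310,150)]))
E
python3 st.py
```

```text
eef_pos: [470.9, -200.4, 337.3]
contact_force: [-0.0, -0.1, -0.5]
grasp_force: 0.0
eef_pos: [591.6, -41.7, 335.8]
contact_force: [-0.1, 0.2, 0.4]
grasp_force: 0.0
eef_pos: [690.3, 84.9, 337.8]
contact_force: [-0.4, -0.9, -0.0]
grasp_force: 0.0
[689.45  83.25 338.66] [ 3.1306 -0.0089  0.9117] F [0.  0.1 0.1] tau [-0.02  0.04  0.05] 20.53
```

View pics/crop4.png

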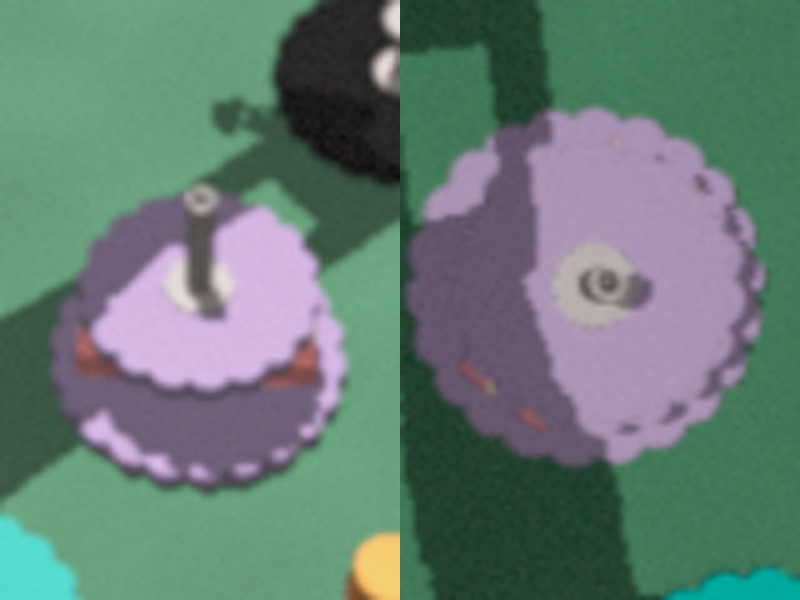

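The tier sits level on the stand with the rod nose showing in the sleeve mouth, at side crop (200,200) and top crop (605,283). The cartons are undisturbed beneath it and the arm is clear.

```bash
python3 -c "
from rig import r
print(r.sign_off())"
```

```text
the job is handed in; nothing more can be done
None
```

The upper tier is back on the stand: a slot dropped over the pin after about 15 degrees of turning, it went down the last 7 mm onto the flange with contact forces of about 13 N at most, and I let go and handed the job in at about 20.5 s; the hand-in gave no verdict.

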